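# Press down the suction cups of the soap holder

## Robot

A 6-joint arm with a two-finger parallel gripper is mounted at the origin on the work surface. World frame = base frame: x ahead of the robot, y to its left, z up, the work surface at z = 0. Lengths are in m, angles in rad, forces in N, time in s.
With the tool pointing down it reaches from about 0.25 to 0.85 m from the base axis. Payload 12.5 kg.
Tool frame: the origin (TCP) lies midway between the tips of the shut fingers; the grasp point (between the pads) lies 19 mm behind it (ctrl.tcp_to_grasp is the distance from the TCP to the grasp point, in m); z points along the fingers, y is the line along which they close (so a half turn about z gives the same grasp; the last joint's range is limited). The gripper opens to 93 mm and grips with 3 to 60 N. Pads are 15 mm wide; open, the fingers measure 128 mm over their backs; the gripper's body (75 mm by 188 mm) begins 65 mm behind the grasp point.
Start: joints at [1.26, 0.351, 1.652, -0, 1.139, -0.085], TCP at [0.123, 0.536, 0.219] pointing down, gripper open.
Joint ranges: [-2.75, 2.75], [-0.79, 2.1], [0.01, 2.65], [-1.57, 4.71], [0.07, 3.14], [-2.87, 2.87]. Speed limits (rad/s): [2.22, 2.22, 2.79, 3.14, 3.14, 3.14].

## Interface

Orientations are given as a unit quaternion [x, y, z, w].
In Python, from plant import ctrl gives the robot as it stands.
- The arm moves only by the tool arm_command, never from a script. Its argument "commands" is a list of rows, each a list of 7 numbers: the shift along the tool's x, y, z as a fraction of full scale, then the turn, a rotation vector about the tool's x, y, z as a fraction of full scale, then the finger opening in mm, from 0 to 93. A call has 1 to 20 rows; each row is the pose to reach, as a shift and turn from the pose commanded when the call began, along the tool's axes at that moment, turning the shorter way round; what a row does not reach only later rows make up. Full scale, the value 1, is 0.8 m for a shift and 2 pi rad for a turn. A row lasts 1/8 s, in which the tool goes at most 62.5 mm and 10.7 degrees, less where a joint would pass 70% of its speed; a pose out of reach is approached as far as the arm can. A call with a number of a shift or a turn outside -1 to 1 is refused whole. A call with a gripper value outside its range is refused whole. The fingers move at their own pace and stop on an object; "grip_force" is the grip in N (left out, the last holds). Time passes only in rows, so rows that repeat a pose let the fingers close. It gives the time, the measured TCP pose, the force, the opening and the grip force at its end, in the units of the state.
- ctrl.read_state(): the state, without advancing time (a new reading comes with each control period).
- ctrl.capture(name): name is "side" or "top"; returns a dict with "image" (400x640x3 uint8, red, green, blue), "depth" (400x640 float32, m along the optical axis (not along the pixel's ray), 0 where there is no reading), "fx", "fy", "cx", "cy" (pixels), "k1" (the pictures are not rectified: a ray, as slopes to the right and down, at radius r is drawn at 1 + k1 r^2 times it, then the intrinsics apply), "R" (3x3) and "t" (3): a world point X has camera coordinates R X + t. Camera axes: x right, y down, z forward; pixel columns grow to the right and rows downward; lengths in m; the calibration is good to about 2 mm. A picture is of the moment at which its call begins.
- ctrl.hand_in(): hands the job in; it is judged then, once.
Trained networks look in a picture, given as the dict that the camera call returned (one of the last four; its "shot" number tells which), for a name from the list of things; names that differ only in an ending like _2 or _b are one class to them, and where a whole thing is asked for, a point or a joint stands for the part that bears it (a point fixed in the world has none). Each returns a list of dicts, best first, with "p" (0 to 1); they miss things now and then, are a little off and sometimes report something else, mostly with a low value. They report only what shows in the picture. A call takes as long as a camera call. They do not tell look-alikes from the thing itself.
- ctrl.look_for(picture, label): "position" ([column, row] in pixels, amid what is visible of it).
- ctrl.place_of(picture, label): "position" ([column, row] in pixels: a listed point, or the origin of a listed thing).
The state is a dict: "time": time; "joints": joint angles; "joint_vel": joint speeds; "joint_efforts": joint torques, N m; "position": TCP position; "orientation": TCP orientation; "contact_force": force on the tool from outside, world axes, zero at the start; "ft_torque": the same for the moment, N m; "width": opening from 0.0 (shut) to 1.0 (fully open); "finger_force": force on a finger pad.
Only numpy, scipy, OpenCV 4.12 (cv2) and the standard library are available. Lean on these libraries where they do the work, as an engineer would, in place of code of your own. Each camera call takes 0.05 s, during which the arm holds its last target. There are 200 camera calls.

## Task

Fix the soap holder to the steel shelf by pressing its three suction-cup plungers with your fingertips, one at a time and lightly: first the large round one by the spring clip, then the square one, then the small round one, each pushed down until it is nearly or just at the bottom, where it stays. Do not pick up or shift the holder, leave the soap and everything else on the shelf where it is, and finish clear of everything.

Things in the scene. Friction and masses are not known exactly. Their poses are not given: they have to be found in the camera images.
- holder: loose stainless soap holder, about 195 x 125 mm, lying flat on the shelf: a tray 100 x 70 mm with walls 16 mm high, a wire spring clip (40 mm high) at its +x end, and three black rubber suction cups, each with a grey plunger standing on it: one beyond the clip end, two side by side beyond the other end. Origin: centre of its underside, on the shelf top; x towards the clip end, z up. It may lie at any yaw.
- plunger_large_top (a point): centre of the top face of the large round plunger (36 mm diameter), alone at the holder's spring-clip end; at (85, 0) mm in the holder's x, y, its top 38 mm above the shelf when up; goes down with the plunger (and with its cap's give while pressed)
- plunger_large (a joint): how far the large plunger is pushed down, in m: 0 up (starts at 0 to 0.0015), 0.010 at its hard bottom stop. It slides straight down against about 3 N of friction and stays where it is left, with no return spring; it counts as down beyond 0.006. Its cap (8 mm thick) is springy rubber that gives about 1 mm while the plunger slides, up to 4 mm at 10 N, and springs back. Pushing on hard against the bottom stop overloads it (limit 25 N).
- plunger_square_top (a point): centre of the top face of the square plunger (28 x 28 mm), at the end away from the clip; at (-66, 44) mm in the holder's x, y, its top 38 mm above the shelf when up; goes down with the plunger (and with its cap's give while pressed)
- plunger_square (a joint): how far the square plunger is pushed down, in m: 0 up (starts at 0 to 0.0015), 0.010 at its hard bottom stop. It slides straight down against about 3 N of friction and stays where it is left, with no return spring; it counts as down beyond 0.006. Its cap (8 mm thick) is springy rubber that gives about 1 mm while the plunger slides, up to 4 mm at 10 N, and springs back. Pushing on hard against the bottom stop overloads it (limit 25 N).
- plunger_small_top (a point): centre of the top face of the small round plunger (20 mm diameter), at the end away from the clip, beside the square one; at (-66, -44) mm in the holder's x, y, its top 38 mm above the shelf when up; goes down with the plunger (and with its cap's give while pressed)
- plunger_small (a joint): how far the small plunger is pushed down, in m: 0 up (starts at 0 to 0.0015), 0.010 at its hard bottom stop. It slides straight down against about 3 N of friction and stays where it is left, with no return spring; it counts as down beyond 0.006. Its cap (8 mm thick) is springy rubber that gives about 1 mm while the plunger slides, up to 4 mm at 10 N, and springs back. Pushing on hard against the bottom stop overloads it (limit 25 N).
- shelf: fixed stainless shelf, 440 (x) x 740 (y) x 30 mm, black silicone edge bead standing 6 mm above its top, white tiled upstand 60 mm high along its far and left sides; origin at the centre of its underside, on the bench; the top is 30 mm above
- soap: cream soap bar, 66 x 48 x 20 mm, loose in the holder's tray under the clip (top 26 mm above the shelf); origin at centre of underside; leave it
- shampoo: small closed clear shampoo bottle, 50 mm diameter, 110 mm tall, at the far left of the shelf; origin at centre of underside; leave it
- back_brush: white plastic long-handled back brush, 395 mm long, lying along the far side of the shelf, up to 32 mm high; leave it
- dish: green ceramic dish, 100 mm diameter, 28 mm high; origin at centre of underside; leave it
- pumice: aluminium foot pumice, about 105 x 40 x 22 mm; origin at underside near its middle; leave it
- nail_brush: wooden nail brush, 90 x 40 x 28 mm; origin at centre of underside; leave it
- tumbler: white ceramic tumbler, 68 mm diameter, 90 mm tall; origin at centre of underside; leave it
There are look-alikes about, which are no part of the job. There is more than one size of the holder; the job needs the smallest.

How it is judged:
By the outcome, as a careful person would: the job done as asked, in the order asked, and still so for the second after the job is handed in, with the robot touching nothing.
It also fails if it takes over 43 s, if anything falls off the work surface, if the arm or the gripper's body presses on something with over 40 N, if the wrist force passes 120 N, or if a joint passes its speed limit or range.

## Working session

There is one attempt and no reset: what is moved stays moved. The work goes in short steps, Python scripts to look and compute and a tool call to move; the robot and the scene stay as the last step left them, time stands still between calls to the robot, and variables do not carry over. Pictures are saved under pics/ and viewed, at most 10 in all, crops included, and the job is handed in when it is done.

Besides the shell and the picture viewer there is one more tool, called as name([rows], argument=value, ...), one row to a line, values as JSON. arm_command: Moves the arm, as the interface text tells. Shift numbers are shares of 0.8 m and turn numbers shares of 2 pi rad, none past 1 either way. Its arguments: {"type":"object","properties":{"commands":{"type":"array","items":{"type":"array","items":{"type":"number"}}},"grip_force":{"type":"number"}},"required":["commands"]}

```bash
mkdir -p pics
cat > h.py <<'E'
import numpy as np, cv2
from plant import ctrl
def ray(c,u,v):
    d=np.array([(u-c["cx"])/c["fx"],(v-c["cy"])/c["fy"]]); s=d.copy()
    for _ in range(20): s=d/(1+c["k1"]*(s@s))
    return np.array([s[0],s[1],1.])
def at_z(c,u,v,z):
    R=np.array(c["R"]);t=np.array(c["t"]); o=-R.T@t; d=R.T@ray(c,u,v)
    return o+d*(z-o[2])/d[2]
def by_depth(c,u,v):
    z=c["depth"][int(round(v)),int(round(u))]
    return np.array(c["R"]).T@(ray(c,u,v)*z-np.array(c["t"]))
def proj(c,X):
    p=np.array(c["R"])@np.array(X)+np.array(c["t"]); s=p[:2]/p[2]; s=s*(1+c["k1"]*(s@s))
    return np.array([s[0]*c["fx"]+c["cx"],s[1]*c["fy"]+c["cy"]])
E
python3 - <<'E'
from h import *
np.set_printoptions(precision=3,suppress=True)
s=ctrl.read_state();print(s["position"],s["orientation"],s["contact_force"],s["time"])
for n in("top","side"):
    c=ctrl.capture(n);cv2.imwrite(f"pics/{n}0.png",c["image"][:,:,::-1])
    for l in("holder","plunger_large_top","plunger_square_top","plunger_small_top"):
        for d in ctrl.place_of(c,l):
            u,v=d["position"];print(n,l,round(d["p"],2),np.array([u,v]),at_z(c,u,v,.03 if l=="holder" else .067),by_depth(c,u,v)if 0<=u<639 and 0<=v<399 else '')
E
```

```text
[0.123 0.536 0.218] [ 0.113  0.994 -0.001 -0.   ] [-0.911  0.302  0.372] 0.0
top holder 0.77 [213.  302.7] [0.187 0.329 0.03 ] [0.186 0.334 0.01 ]
top holder 0.66 [426.8 302.9] [ 0.191 -0.287  0.03 ] [ 0.19  -0.293  0.007]
top holder 0.64 [321.8 176.3] [0.564 0.015 0.03 ] [0.557 0.015 0.054]
top plunger_large_top 0.68 [325.1 146.4] [0.646 0.006 0.067] [0.647 0.006 0.064]
top plunger_large_top 0.51 [185.4 344.7] [0.073 0.392 0.067] [0.071 0.396 0.054]
top plunger_large_top 0.37 [406.3 153.3] [ 0.625 -0.235  0.067] [ 0.631 -0.238  0.05 ]
top plunger_square_top 0.63 [456.  273.6] [ 0.274 -0.364  0.067] [ 0.274 -0.368  0.053]
top plunger_square_top 0.59 [241.4 292.1] [0.219 0.24  0.067] [0.219 0.242 0.054]
top plunger_square_top 0.43 [301.9 195.2] [0.498 0.073 0.067] [0.498 0.073 0.064]
top plunger_small_top 0.63 [202.5 269.9] [0.28  0.354 0.067] [0.28  0.358 0.051]
top plunger_small_top 0.56 [334.3 199.7] [ 0.485 -0.021  0.067] [ 0.489 -0.022  0.042]
top plunger_small_top 0.44 [410.8 267.4] [ 0.291 -0.236  0.067] [ 0.292 -0.24   0.051]
side holder 0.98 [256.  317.5] [ 0.197 -0.31   0.03
[... 230 characters left out ...]
] [ 0.077 -0.257  0.047]
side plunger_large_top 0.63 [367.3 191.6] [0.645 0.022 0.067] [0.647 0.025 0.064]
side plunger_large_top 0.59 [178.2 162.8] [0.071 0.373 0.067] [0.07  0.393 0.052]
side plunger_square_top 0.65 [321.2 191. ] [0.503 0.072 0.067] [0.503 0.071 0.068]
side plunger_square_top 0.61 [288.2 317.8] [ 0.272 -0.361  0.067] [ 0.274 -0.35   0.051]
side plunger_square_top 0.56 [228.3 178.1] [0.226 0.233 0.067] [0.227 0.256 0.048]
side plunger_small_top 0.61 [284.9 282.8] [ 0.293 -0.252  0.067] [ 0.295 -0.239  0.05 ]
side plunger_small_top 0.4 [325.6 207.2] [ 0.492 -0.006  0.067] [ 0.492 -0.005  0.066]
side plunger_small_top 0.37 [240.3 158.8] [0.285 0.326 0.067] [0.287 0.348 0.051]
```

View pics/top0.png

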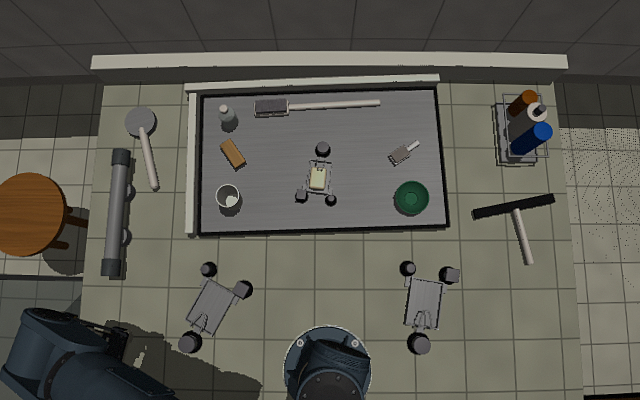

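View pics/side0.png

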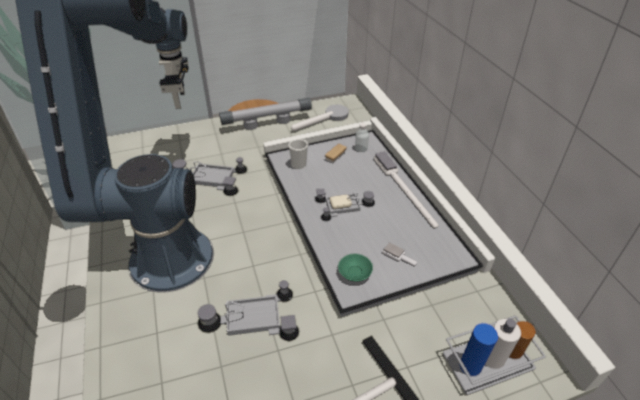

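The picture shows three holders. Two lie on the bench, at (213,303) and (427,303), both clearly larger and empty. The one on the shelf at (322,176) holds the soap and is the smallest, so it fits. I'll confirm with an enlarged crop and fit its pose.

Run:
```python
from h import *
np.set_printoptions(precision=4,suppress=True)
P={"L":(.085,0),"Q":(-.066,.044),"S":(-.066,-.044)}
names=dict(L="plunger_large_top",Q="plunger_square_top",S="plunger_small_top")
init=dict(L=(.646,.01),Q=(.5,.073),S=(.488,-.015))
A=[];B=[];crops=[]
for n in("top","side"):
    c=ctrl.capture(n)
    M=[];W=[]
    for k in "LQS":
        for d in ctrl.place_of(c,names[k]):
            X=at_z(c,*d["position"],.0675)
            if np.linalg.norm(X[:2]-init[k])<.04: M.append(P[k]);W.append(X[:2]);print(n,k,X,round(d["p"],2));break
    # blob centres by depth height
    vv,uu=np.mgrid[120:230,270:400]
    pts=np.array([by_depth(c,u,v) for u,v in zip(uu.ravel(),vv.ravel())])
    for k in "LQS":
        m=(np.hypot(*(pts[:,:2]-init[k]).T)<.035)&(pts[:,2]>.060)&(pts[:,2]<.075)
        print("  blob",n,k,m.sum(),pts[m].mean(0),(pts[m].max(0)+pts[m].min(0))/2,np.ptp(pts[m],0))
    m=np.array(M);w=np.array(W);mc=m-m.mean(0);wc=w-w.mean(0)
    yaw=np.arctan2((mc[:,0]*wc[:,1]-mc[:,1]*wc[:,0]).sum(),(mc*wc).sum())
    R=np.array([[np.cos(yaw),-np.sin(yaw)],[np.sin(yaw),np.cos(yaw)]]);t=w.mean(0)-R@m.mean(0)
    print(n,"fit yaw",yaw,"t",t,"res",(m@R.T+t-w).ravel())
    im=c["image"][:,:,::-1].copy()
    for k in "LQS":
        x=R@P[k]+t;print("  ",k,x)
    big=cv2.resize(im[130:220,280:380],None,fx=4,fy=4,interpolation=cv2.INTER_CUBIC)
    for k in "LQS":
        q=(proj(c,[*(R@P[k]+t),.0675])-[280,130]+.5)*4
        cv2.circle(big,tuple(int(a) for a in q),3,(0,0,255),-1)
    crops.append(big)
cv2.imwrite("pics/crop.png",np.hstack(crops))
```

```text
top L [0.647  0.0148 0.0675] 0.6
top Q [0.4897 0.0698 0.0675] 0.52
top S [ 0.4859 -0.0134  0.0675] 0.48
  blob top L 109 [0.6444 0.0133 0.0668] [0.6444 0.0137 0.0664] [0.0329 0.0328 0.0115]
  blob top Q 93 [0.5004 0.0759 0.0666] [0.5015 0.0759 0.0675] [0.0302 0.0291 0.0115]
  blob top S 37 [ 0.4895 -0.0114  0.0672] [ 0.4897 -0.0114  0.0676] [0.0179 0.0174 0.0105]
top fit yaw -0.07676111462769618 t [0.5565 0.0225] res [-0.0058  0.0012  0.0043  0.0017  0.0014 -0.0029]
   L [0.6412 0.016 ]
   Q [0.4941 0.0715]
   S [ 0.4873 -0.0163]
side L [0.6373 0.01   0.0675] 0.5
side Q [0.5036 0.0799 0.0675] 0.62
side S [ 0.4854 -0.0145  0.0675] 0.41
  blob side L 68 [0.6436 0.011  0.0651] [0.6445 0.0113 0.0648] [0.0344 0.0374 0.0096]
  blob side Q 55 [0.5006 0.0741 0.0652] [0.5    0.0757 0.0656] [0.028  0.0373 0.0111]
  blob side S 27 [ 0.4893 -0.0129  0.0658] [ 0.4888 -0.0124  0.0652] [0.0171 0.0218 0.0083]
side fit yaw -0.16505256899280676 t [0.5575 0.0226] res [ 0.0041 -0.0014 -0.0039 -0.0031 -0.0002  0.0045]
   L [0.6414 0.0086]
   Q [0.4997 0.0768]
   S [ 0.4852 -0.01  ]
```

View pics/crop.png

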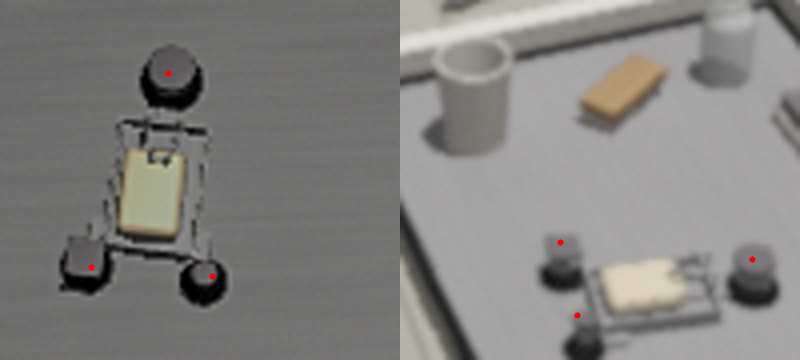

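The crop confirms it: this holder has the soap, with the large round plunger at its clip end, the square at lower left and the small round at lower right. The depth blobs are 150 mm and 88 mm apart, which matches the smallest size (151 and 88). The network points are a few mm off, so I'll use the blob centres.

```bash
cat > go.py <<'E'
import sys
from h import *
from scipy.spatial.transform import Rotation as Ro
s=ctrl.read_state();R=Ro.from_quat(s["orientation"]).as_matrix()
x=np.array([float(a) for a in sys.argv[1:4]])
print(s["time"],np.round(s["position"],4),np.round(s["contact_force"],2),"shift",np.round(R.T@(x-s["position"])/.8,4), "toolz",R[:,2].round(4))
E
python3 go.py .644 .0125 .12
```

```text
0.9 [0.1231 0.536  0.2186] [ 0.84  0.31 -0.42] shift [-0.7811 -0.492   0.1233] toolz [-0.  0. -1.]
```

arm_command([
  [-0.7811,-0.492,0,0,0,0,0],
  [-0.7811,-0.492,0,0,0,0,0],
  [-0.7811,-0.492,0,0,0,0,0],
  [-0.7811,-0.492,0,0,0,0,0],
  [-0.7811,-0.492,0,0,0,0,0],
  [-0.7811,-0.492,0,0,0,0,0],
  [-0.7811,-0.492,0,0,0,0,0],
  [-0.7811,-0.492,0,0,0,0,0],
  [-0.7811,-0.492,0,0,0,0,0],
  [-0.7811,-0.492,0,0,0,0,0],
  [-0.7811,-0.492,0,0,0,0,0],
  [-0.7811,-0.492,0,0,0,0,0],
  [-0.7811,-0.492,0,0,0,0,0],
  [-0.7811,-0.492,0,0,0,0,0],
  [-0.7811,-0.492,0.1233,0,0,0,0],
  [-0.7811,-0.492,0.1233,0,0,0,0],
  [-0.7811,-0.492,0.1233,0,0,0,0],
  [-0.7811,-0.492,0.1233,0,0,0,0],
])

```text
time: 3.15
position: [0.6447, 0.0132, 0.1221]
orientation: [0.112, 0.994, 0.0, 0.001]
contact_force: [-0.5, -0.6, 0.1]
width: 0.006
finger_force: 0.0
```

```bash
python3 go.py .644 .0125 .072
python3 - <<'E'
from h import *
c=ctrl.capture("side")
p=ctrl.read_state()["position"];q=proj(c,p);im=c["image"][:,:,::-1].copy()
u,v=int(q[0]),int(q[1]);big=cv2.resize(im[v-50:v+70,u-80:u+80],None,fx=5,fy=5,interpolation=cv2.INTER_CUBIC)
for X,col in((p,(0,0,255)),(np.array([.644,.0125,.067]),(0,255,0))):
    z=(proj(c,X)-[u-80,v-50]+.5)*5;cv2.circle(big,(int(z[0]),int(z[1])),4,col,-1)
cv2.imwrite("pics/near.png",big)
E
```

```text
3.15 [0.6447 0.0132 0.1221] [-0.55 -0.56  0.07] shift [ 0.0008 -0.001   0.0626] toolz [ 2.4e-03 -1.0e-04 -1.0e+00]
```

View pics/near.png

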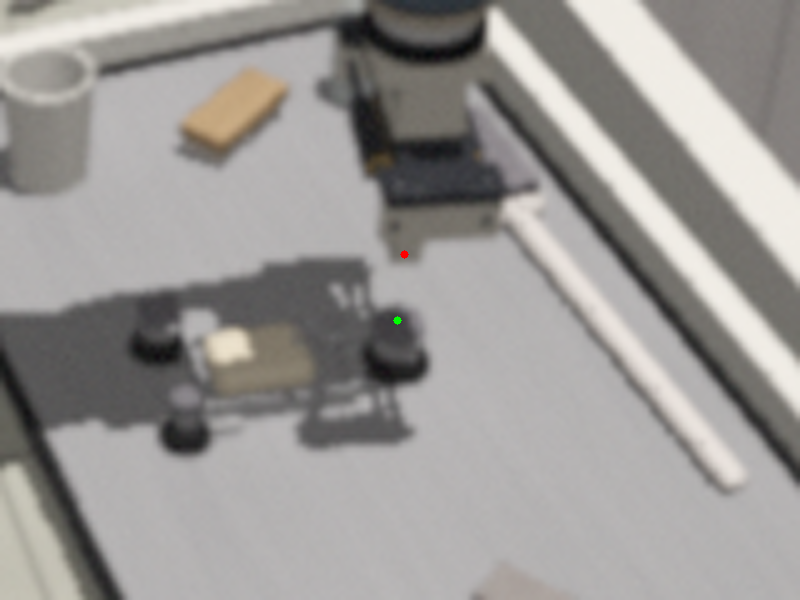

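The fingertip (402,258) is above the large plunger (397,325), clear of the clip. I'll descend to just above it.

arm_command([
  [0.0,0,0.0575,0,0,0,0],
  [0.0,0,0.0575,0,0,0,0],
  [0.0,0,0.0575,0,0,0,0],
  [0.0,0,0.0575,0,0,0,0],
])

```text
time: 3.7
position: [0.645, 0.0125, 0.0761]
orientation: [0.113, 0.994, 0.0, 0.001]
contact_force: [-0.9, 0.4, -0.1]
width: 0.006
finger_force: 0.0
```

arm_command([
  [0,0,0.005,0,0,0,0],
  [0,0,0.01,0,0,0,0],
  [0,0,0.0125,0,0,0,0],
  [0,0,0.0125,0,0,0,0],
])

```text
time: 4.2
position: [0.6442, 0.0125, 0.064]
orientation: [0.113, 0.994, 0.0, 0.0]
contact_force: [1.7, 0.6, 3.1]
width: 0.003
finger_force: 0.8
```

arm_command([
  [0,0,0.0025,0,0,0,0],
  [0,0,0.005,0,0,0,0],
  [0,0,0.005,0,0,0,0],
])

```text
time: 4.58
position: [0.6441, 0.0125, 0.0599]
orientation: [0.113, 0.994, 0.0, 0.0]
contact_force: [0.9, 0.0, 2.7]
width: 0.003
finger_force: 0.9
```

arm_command([
  [0,0,0.0012,0,0,0,0],
  [0,0,0.0012,0,0,0,0],
  [0,0,0.0012,0,0,0,0],
])

```text
time: 4.95
position: [0.6441, 0.0125, 0.0591]
orientation: [0.113, 0.994, 0.0, 0.0]
contact_force: [0.9, 0.1, 2.1]
width: 0.007
finger_force: 0.9
```

arm_command([
  [0,0,0.0012,0,0,0,0],
  [0,0,0.0012,0,0,0,0],
  [0,0,0.0012,0,0,0,0],
])

```text
time: 5.32
position: [0.6441, 0.0125, 0.0581]
orientation: [0.113, 0.994, -0.0, 0.0]
contact_force: [1.3, -0.1, 2.2]
width: 0.004
finger_force: 1.0
```

arm_command([
  [0,0,0.0012,0,0,0,0],
  [0,0,0.0012,0,0,0,0],
  [0,0,0.0012,0,0,0,0],
])

```text
time: 5.7
position: [0.644, 0.0125, 0.0572]
orientation: [0.113, 0.994, 0.0, 0.0]
contact_force: [1.4, 0.4, 3.0]
width: 0.002
finger_force: 1.4
```

arm_command([
  [0,0,0.001,0,0,0,0],
  [0,0,0.001,0,0,0,0],
  [0,0,0.001,0,0,0,0],
])

```text
time: 6.08
position: [0.6441, 0.0125, 0.0564]
orientation: [0.113, 0.994, 0.0, 0.0]
contact_force: [1.0, -0.2, 4.1]
width: 0.008
finger_force: 2.3
```

The force is rising (finger_force 1.0, 1.4, 2.3), so it is just at the bottom. I'll lift and work out the move to the square one.

arm_command([
  [0,0,-0.02,0,0,0,0],
  [0,0,-0.075,0,0,0,0],
  [0,0,-0.075,0,0,0,0],
  [0,0,-0.075,0,0,0,0],
])

```text
time: 6.58
position: [0.6435, 0.0126, 0.1161]
orientation: [0.113, 0.994, -0.0, -0.0]
contact_force: [-0.5, -0.7, 0.1]
width: 0.005
finger_force: 0.0
```

```bash
python3 go.py .5005 .0752 .075;  python3 - <<'E'
from h import *
np.set_printoptions(precision=4,suppress=True)
init=dict(L=(.644,.0125),Q=(.5005,.075),S=(.4895,-.012))
vv,uu=np.mgrid[120:230,270:400]
for n in("top","side"):
    c=ctrl.capture(n)
    pts=np.array([by_depth(c,u,v) for u,v in zip(uu.ravel(),vv.ravel())])
    for k in "LQS":
        m=(np.hypot(*(pts[:,:2]-init[k]).T)<.035)&(pts[:,2]>.052)&(pts[:,2]<.075)
        print(n,k,m.sum(),pts[m].mean(0) if m.any() else '')
E
```

```text
6.575 [0.6435 0.0126 0.1161] [-0.53 -0.68  0.14] shift [0.1917 0.0363 0.0516] toolz [-9.e-04  1.e-04 -1.e+00]
top L 0 
top Q 0 
top S 0 
side L 70 [0.6439 0.0115 0.0566]
side Q 61 [0.4999 0.0741 0.0641]
side S 30 [ 0.4891 -0.0126  0.0643]
```

The large plunger is down about 9 mm and the holder hasn't moved. Next, the square one.

arm_command([
  [0.1917,0.0363,0,0,0,0,0],
  [0.1917,0.0363,0,0,0,0,0],
  [0.1917,0.0363,0,0,0,0,0],
  [0.1917,0.0363,0,0,0,0,0],
  [0.1917,0.0363,0.04,0,0,0,0],
  [0.1917,0.0363,0.0516,0,0,0,0],
  [0.1917,0.0363,0.0516,0,0,0,0],
])

```text
time: 7.55
position: [0.5012, 0.0749, 0.0746]
orientation: [0.113, 0.994, -0.0, -0.001]
contact_force: [-0.5, -0.7, 0.4]
width: 0.004
finger_force: 0.0
```

arm_command([
  [0,0,0.005,0,0,0,0],
  [0,0,0.01,0,0,0,0],
  [0,0,0.015,0,0,0,0],
  [0,0,0.015,0,0,0,0],
])

```text
time: 8.05
position: [0.5014, 0.0751, 0.0631]
orientation: [0.113, 0.994, 0.0, 0.0]
contact_force: [0.8, -0.0, 1.5]
width: 0.007
finger_force: 0.7
```

arm_command([
  [0,0,0.0025,0,0,0,0],
  [0,0,0.005,0,0,0,0],
  [0,0,0.005,0,0,0,0],
])

```text
time: 8.43
position: [0.5012, 0.0752, 0.059]
orientation: [0.113, 0.994, 0.0, 0.0]
contact_force: [2.0, -0.3, 1.6]
width: 0.002
finger_force: 0.9
```

arm_command([
  [0,0,0.0014,0,0,0,0],
  [0,0,0.0014,0,0,0,0],
  [0,0,0.0014,0,0,0,0],
])

```text
time: 8.8
position: [0.5011, 0.0752, 0.0579]
orientation: [0.113, 0.994, 0.0, 0.0]
contact_force: [1.4, 1.0, 1.9]
width: 0.007
finger_force: 1.0
```

arm_command([
  [0,0,0.0012,0,0,0,0],
  [0,0,0.0012,0,0,0,0],
  [0,0,0.0012,0,0,0,0],
])

```text
time: 9.18
position: [0.5011, 0.0752, 0.057]
orientation: [0.113, 0.994, 0.0, 0.0]
contact_force: [1.5, -0.1, 2.9]
width: 0.002
finger_force: 1.5
```

arm_command([
  [0,0,0.0008,0,0,0,0],
  [0,0,0.0008,0,0,0,0],
  [0,0,0.0008,0,0,0,0],
])

```text
time: 9.55
position: [0.5011, 0.0752, 0.0564]
orientation: [0.113, 0.994, 0.0, 0.0]
contact_force: [0.3, -0.1, 4.3]
width: 0.006
finger_force: 2.3
```

arm_command([
  [0,0,-0.02,0,0,0,0],
  [0,0,-0.075,0,0,0,0],
  [0,0,-0.075,0,0,0,0],
  [0,0,-0.075,0,0,0,0],
])

```text
time: 10.05
position: [0.5005, 0.0751, 0.1162]
orientation: [0.113, 0.994, -0.0, -0.0]
contact_force: [-0.4, -0.3, -0.4]
width: 0.006
finger_force: 0.0
```

```bash
python3 go.py .4893 -.012 .075
```

```text
10.05 [0.5005 0.0751 0.1162] [-0.44 -0.3  -0.44] shift [-0.0107 -0.1093  0.0515] toolz [-6.e-04 -1.e-04 -1.e+00]
```

arm_command([
  [-0.0107,-0.1093,0,0,0,0,0],
  [-0.0107,-0.1093,0,0,0,0,0],
  [-0.0107,-0.1093,0,0,0,0,0],
  [-0.0107,-0.1093,0.04,0,0,0,0],
  [-0.0107,-0.1093,0.0515,0,0,0,0],
  [-0.0107,-0.1093,0.0515,0,0,0,0],
])

```text
time: 10.8
position: [0.4895, -0.0113, 0.0747]
orientation: [0.112, 0.994, 0.0, -0.001]
contact_force: [-0.0, -0.1, 0.4]
width: 0.004
finger_force: 0.0
```

arm_command([
  [0,0,0.005,0,0,0,0],
  [0,0,0.01,0,0,0,0],
  [0,0,0.015,0,0,0,0],
  [0,0,0.015,0,0,0,0],
])

```text
time: 11.3
position: [0.4901, -0.0119, 0.0631]
orientation: [0.113, 0.994, 0.0, 0.0]
contact_force: [1.7, 1.3, 1.5]
width: 0.005
finger_force: 0.7
```

arm_command([
  [0,0,0.0025,0,0,0,0],
  [0,0,0.005,0,0,0,0],
  [0,0,0.005,0,0,0,0],
])

```text
time: 11.68
position: [0.4899, -0.012, 0.059]
orientation: [0.113, 0.994, -0.0, 0.0]
contact_force: [2.1, 0.7, 2.2]
width: 0.003
finger_force: 0.9
```

arm_command([
  [0,0,0.0014,0,0,0,0],
  [0,0,0.0014,0,0,0,0],
  [0,0,0.0014,0,0,0,0],
])

```text
time: 12.05
position: [0.4899, -0.012, 0.058]
orientation: [0.113, 0.994, -0.0, 0.0]
contact_force: [2.0, 0.3, 1.7]
width: 0.005
finger_force: 0.9
```

arm_command([
  [0,0,0.0012,0,0,0,0],
  [0,0,0.0012,0,0,0,0],
  [0,0,0.0012,0,0,0,0],
])

```text
time: 12.42
position: [0.4899, -0.012, 0.0571]
orientation: [0.113, 0.994, -0.0, 0.0]
contact_force: [1.5, 0.8, 3.0]
width: 0.003
finger_force: 1.4
```

arm_command([
  [0,0,0.0008,0,0,0,0],
  [0,0,0.0008,0,0,0,0],
  [0,0,0.0008,0,0,0,0],
])

```text
time: 12.8
position: [0.4899, -0.012, 0.0565]
orientation: [0.113, 0.994, -0.0, 0.0]
contact_force: [1.2, 0.4, 5.0]
width: 0.007
finger_force: 2.2
```

Bottomed with the same force pattern. I'll lift high and clear, moving back to the robot's side so that the view is open.

arm_command([
  [0,0,-0.02,0,0,0,0],
  [0,0,-0.08,0,0,0,0],
  [0,0,-0.16,0,0,0,0],
  [0,0,-0.22,0,0,0,0],
  [0.1,0.25,-0.22,0,0,0,0],
  [0.1,0.25,-0.22,0,0,0,0],
  [0.1,0.3,-0.22,0,0,0,0],
  [0.1,0.35,-0.22,0,0,0,0],
  [0.1,0.35,-0.22,0,0,0,0],
  [0.1,0.35,-0.22,0,0,0,0],
  [0.1,0.35,-0.22,0,0,0,0],
  [0.1,0.35,-0.22,0,0,0,0],
])

```text
time: 14.3
position: [0.4745, 0.2777, 0.2327]
orientation: [0.113, 0.994, -0.0, -0.0]
contact_force: [-0.2, -0.1, 0.1]
width: 0.006
finger_force: 0.0
```

Run:
```python
from h import *
np.set_printoptions(precision=4,suppress=True)
s=ctrl.read_state();print(s["time"],s["position"],s["contact_force"])
init=dict(L=(.644,.0125),Q=(.5005,.075),S=(.4895,-.012))
vv,uu=np.mgrid[120:230,270:400];cr=[]
for n in("top","side"):
    c=ctrl.capture(n)
    pts=np.array([by_depth(c,u,v) for u,v in zip(uu.ravel(),vv.ravel())])
    for k in "LQS":
        m=(np.hypot(*(pts[:,:2]-init[k]).T)<.035)&(pts[:,2]>.052)&(pts[:,2]<.075)
        print(n,k,m.sum(),pts[m].mean(0) if m.any() else '')
    cr.append(cv2.resize(c["image"][130:220,280:380,::-1],None,fx=4,fy=4,interpolation=cv2.INTER_CUBIC))
cv2.imwrite("pics/end.png",np.hstack(cr))
```

```text
14.3 [0.4745 0.2777 0.2327] [-0.2292 -0.0521  0.1319]
top L 108 [0.6443 0.0131 0.0582]
top Q 90 [0.501  0.0762 0.058 ]
top S 37 [ 0.4891 -0.0109  0.0578]
side L 68 [0.6445 0.0116 0.0561]
side Q 52 [0.4997 0.0746 0.0568]
side S 26 [ 0.4892 -0.0123  0.0561]
```

View pics/end.png

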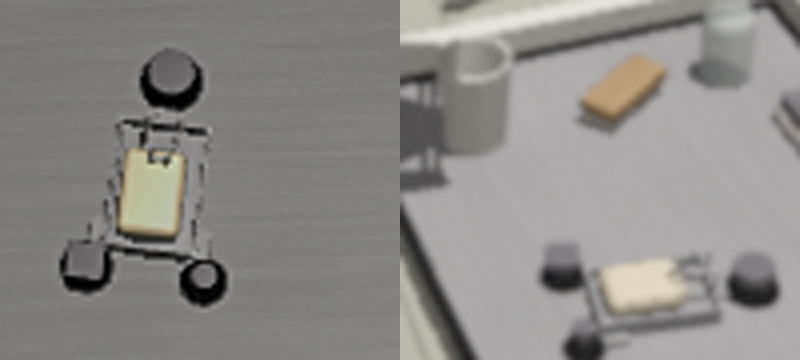

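All three plungers are about 9 mm lower. The holder and soap haven't moved, and the arm is clear.

```bash
python3 -c "
from plant import ctrl
print(ctrl.hand_in())"
```

```text
the job is handed in; nothing more can be done
None
```

I pressed the large, then the square, then the small plunger to the bottom with about 5 N at most. The holder and soap didn't move, the arm finished clear, and I handed the job in after about 14 s of the 43 s allowed.

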